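# Uncover the coil seat and hold a pen gauge on its marked spot

### The job

Slide the wound coil straight up off its post and set it down flat in the middle of the black rubber disc, without dropping or tipping it. Then draw the pen gauge out of its holder and hold it upright with its spring tip on the ring-marked spot that the coil had covered, pressed lightly so that the tip is about half way in; finish while still holding it there like that. Leave the other things on the bench where they are.

Things in the scene. Friction and masses are not known exactly. Their poses are not given: they have to be found in the camera images.
- core: Steel base plate 100 (its x) x 80 (y) x 12 mm thick, painted grey, bolted to the bench, four small bolt heads at its corners (4 mm high), with an upright steel post in the middle: 16 mm diameter, 45 mm high, top 57 mm above the bench. Origin: centre of the plate's underside, on the post's axis; z up.
- spot (a point): The marked spot on the plate's top face, 12 mm above the bench and 22 mm from the post's axis along the plate's +x: a fine dark ring 10 mm across with a dot at its centre. This point is the dot. Covered by the coil at the start.
- coil: Coil wound on a bobbin: black round flanges 60 mm across at both ends, copper winding between them (58 mm across), 40 mm high, straight bore 24 mm, 160 g (varies). It stands on the plate with the post loosely through its bore. Two tiny brass tags on its top are for looks. Origin: centre of its underside, z up its axis.
- rubber_disc: Black rubber disc 120 mm across, 15 mm thick with a hole of about 40 mm in its middle, lying loose on the bench. Origin: centre of its underside; its top face is 15 mm above that.
- holder: Gauge holder fixed to the bench: aluminium block 44 x 44 x 75 mm high on a dark foot 70 (x) x 60 x 8 mm, with an upright 14 mm hole all the way through its middle. Origin: centre of its underside.
- gauge: Pen gauge 154 mm long, about 130 g, upright in the holder, tip down, hanging by its collar. Origin: end of the spring tip when fully out (13 mm above the bench in the holder); z up the pen. Along z: tip 6 mm diameter to 20 mm, steel nose 11 mm diameter 20 to 62, collar 26 mm diameter 62 to 68, round dark grey grip 18 mm diameter 68 to 150, steel cap to 154.
- gauge_tip (a joint): How far the spring tip is pushed into the pen, 0 (fully out) to 0.016 m (fully in). The push needed is 1 N plus 0.25 N per mm: about 3 N half way in, 5 N fully in, then it is rigid.
- gauge_point (a point): The end of the gauge's spring tip, moving with the tip.
- die_ring: Bystander: steel ring 80 mm across, 26 mm high, towards the back. Origin: centre of its underside.
- bush_steel: Bystander: steel bush 42 mm across, 40 mm high, near the front edge. Origin: centre of its underside.
- electrical_tape: Bystander: black tape roll 58 mm across, 19 mm high, near the front edge. Origin: centre of its underside.
- ptfe_tape: Bystander: blue spool 52 mm across, 14 mm high, towards the back. Origin: centre of its underside.

How it is judged:
By the outcome, as a careful person would: the job done as asked, in the order asked, and still so for the second after the job is handed in, while the arm keeps its last pose, push and grip.
It also fails if it takes over 64 s, if anything falls off the work surface, if the arm or the gripper's body presses on something with over 40 N, if the wrist force passes 120 N, or if a joint passes its speed limit or range.

### The arm

A 6-joint arm with a two-finger parallel gripper is mounted at the origin on a cart in front of the work surface, level with it; the furniture and walls round the work are solid. World frame = base frame: x ahead of the robot, y to its left, z up, the work surface at z = 0. Lengths are in m, angles in rad, forces in N, time in s.
With the tool pointing down it reaches from about 0.375 to 0.75 m from the base axis. Payload 9 kg.
Tool frame: the origin (TCP) lies on the centre line of the jaws, within the pads' length; the fingertips stand manip.tcp_to_tips ahead of it and the grasp point (between the pads) lies 6 mm ahead of it (manip.tcp_to_tips is the distance from the TCP to the fingertips, in m); z points along the fingers, y is the line along which they close (so a half turn about z gives the same grasp; the last joint's range is limited). The gripper opens to 85 mm and grips with 20 to 120 N. Pads are 22 mm wide; open, the fingers measure 114 mm over their backs; the gripper's body (76 mm by 85 mm) begins 54 mm behind the grasp point. The pads swing forward as they close: fully open they stand 13 mm farther back than shut.
Start: joints at [1.087, 0.104, 0.097, 1.564, 0, 1.353], TCP at [0.158, 0.579, 0.256] pointing down, gripper open.
Joint ranges: [-2.99, 2.99], [-0.84, 1.86], [-1.1, 1.16], [-1.84, 2.11], [-1.51, 1.56], [-3.14, 3.14]. Speed limits (rad/s): [2.22, 2.22, 2.57, 3.14, 3.14, 3.14].

### API

Orientations are given as a unit quaternion [x, y, z, w].
In Python, from cell import manip gives the robot as it stands.
- The arm moves only by the tool shift_gripper, called after ">>>" by a JSON object that holds its "api" and its "payload". Schema: {"type":"object","properties":{"deltas":{"type":"array","items":{"type":"object","properties":{"rx":{"type":"number"},"ry":{"type":"number"},"rz":{"type":"number"},"dx":{"type":"number"},"dy":{"type":"number"},"dz":{"type":"number"},"finger_gap":{"type":"number"}},"additionalProperties":false,"required":["finger_gap"]},"minItems":1,"maxItems":5},"only":{"type":"string"},"quiet":{"type":"boolean"},"lines":{"type":"string"}},"required":["deltas"],"additionalProperties":false}. deltas is a list of rows, 1 to 5 of them, each an object with the fields rx, ry, rz (a rotation vector in fractions of the full range, 1 being 2 pi rad), dx, dy, dz (the shift in parts of the range, where 1.0 means 0.5 m), finger_gap (the finger opening in m); a field left out counts as zero (the opening has to be given); each row is the pose to reach, as a shift and turn from the pose commanded when the call began, along the tool's axes at that moment; what a row does not reach only later rows make up. A row lasts 1/10 s, in which the tool goes at most 0.05 m and 0.15 rad, less where a joint would pass 70% of its speed; a pose out of reach is approached as far as the arm can. The fingers move at their own pace and stop on an object; the grip force is fixed at half the most. Time passes only in rows, so rows that do not move let the fingers close. The tool returns the time, the measured TCP pose, the force, the opening and the grip force at its end. only (a regular expression) keeps the lines of the reply that match it, lines (a string "A,B") keeps lines A to B, and quiet returns only ok. Shift and turn numbers lie between -1 and 1, and a call with a number outside is refused. Input that does not fit is refused with a message, and nothing moves.
- manip.get_obs(): the state, without advancing time (a new reading comes with each control period).
- manip.capture(name): name is "scene" or "top"; returns a dict with "frame" (384x512x3 uint8, red, green, blue), "mtx" (3x3 intrinsics, pixels), "R" (3x3) and "t" (3): a world point X has camera coordinates R X + t. Camera axes: x right, y down, z forward; pixel columns grow to the right and rows downward; lengths in m; the calibration is good to about 2 mm. A picture is of the moment at which its call begins. There is no depth.
- manip.finish_job(): hands the job in; it is judged then, once.
The state is a dict: "clock": time; "joint_positions": joint angles; "qvel": joint speeds; "joint_torque": joint torques, N m; "position": TCP position; "orientation": TCP orientation; "ft_force": force on the tool from outside, world axes, zero at the start; "ft_torque": the same for the moment, N m; "finger_gap": finger opening in m; "gripper_force": force on a finger pad.
Only numpy, scipy, OpenCV 4.12 (cv2) and the standard library are available. Lean on these libraries where they do the work, as an engineer would, in place of code of your own. Each camera call takes 0.05 s, during which the arm holds its last target. There are 200 camera calls.

## Working session

There is one attempt and no reset: what is moved stays moved. The work goes in short steps, Python scripts to look and compute and a tool call to move; the robot and the scene stay as the last step left them, time stands still between calls to the robot, and variables do not carry over. Pictures are saved under pics/ and viewed, at most 12 in all, crops included, and the job is handed in when it is done.

```bash
ls; mkdir -p pics; python3 - <<'E'
from cell import manip
import cv2,numpy as np
np.set_printoptions(precision=4,suppress=True)
o=manip.get_obs();print(o, manip.tcp_to_tips)
ims=[]
for n in("scene","top"):
    c=manip.capture(n);print(n,c["mtx"],c["R"],c["t"], -c["R"].T@c["t"])
    cv2.imwrite(f"pics/{n}0.png",c["frame"][:,:,::-1])
E
```

```text
cell.py
pics
{'clock': 0.0, 'joint_positions': array([1.0873, 0.1047, 0.0965, 1.5639, 0.    , 1.3531]), 'qvel': array([ 0.0005,  0.0003,  0.    , -0.0013,  0.0017,  0.    ]), 'joint_torque': array([  0.0026, -55.6947,  50.3637,   0.0175,  -0.0002,  -0.    ]), 'position': array([0.1575, 0.5787, 0.2555]), 'orientation': array([ 0.1325,  0.9912, -0.0006, -0.0002]), 'ft_force': array([0.1563, 0.5279, 0.1255]), 'ft_torque': array([-0.0239,  0.019 ,  0.0229]), 'gripper_force': 0.0, 'finger_gap': 0.08522372544479676} 0.025
scene [[482.481    0.     257.7816]
 [  0.     482.481  186.1763]
 [  0.       0.       1.    ]] [[ 0.7694 -0.6388 -0.0073]
 [-0.381  -0.4496 -0.8079]
 [ 0.5128  0.6243 -0.5893]] [-0.4146  0.2422  0.8463] [-0.0227 -0.6843  0.6913]
top [[433.903    0.     243.9647]
 [  0.     433.903  189.9469]
 [  0.       0.       1.    ]] [[ 0.0091 -1.      0.0039]
 [-0.9786 -0.0097 -0.2056]
 [ 0.2057 -0.002  -0.9786]] [-0.0143  0.5308  0.9503] [ 0.3241 -0.0072  1.0392]
```

View pics/scene0.png

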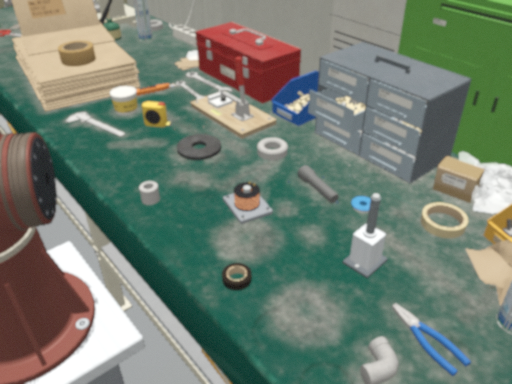

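View pics/top0.png

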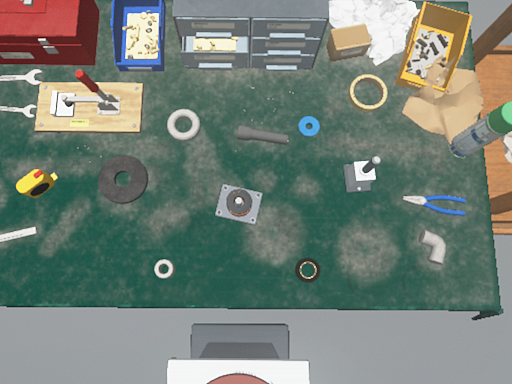

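The scene view shows the coil on its post at about (247,195), the rubber disc at (199,147), and the gauge in its holder at (370,235). In the top view they are at (239,201), (123,179) and (362,172). Next I'll zoom in on all three.

```bash
cat > h.py <<'E'
import numpy as np,cv2
np.set_printoptions(precision=4,suppress=True)
def ray(c,uv):
    d=np.linalg.inv(c["mtx"])@np.array([uv[0],uv[1],1.]); R=c["R"]
    return -R.T@c["t"], R.T@d/np.linalg.norm(d)
def onz(c,uv,z):
    o,d=ray(c,uv); return o+d*(z-o[2])/d[2]
def tri(c1,p1,c2,p2):
    o1,d1=ray(c1,p1);o2,d2=ray(c2,p2)
    s=np.linalg.lstsq(np.c_[d1,-d2],o2-o1,rcond=None)[0]
    a,b=o1+d1*s[0],o2+d2*s[1]; return (a+b)/2,np.linalg.norm(a-b)
def proj(c,X):
    p=c["mtx"]@(c["R"]@np.asarray(X)+c["t"]);return p[:2]/p[2]
def crop(c,x,y,w,h,k):
    im=c["frame"][y:y+h,x:x+w,::-1]
    return cv2.resize(im,None,fx=k,fy=k,interpolation=cv2.INTER_NEAREST)
E
python3 - <<'E'
from cell import manip
import pickle
from h import *
S=manip.capture("scene");T=manip.capture("top");pickle.dump((S,T),open("c0.pkl","wb"))
a=np.hstack([crop(T,209,171,64,64,4),crop(T,91,147,64,64,4),crop(T,336,140,64,64,4)])
b=np.hstack([crop(S,215,165,64,64,4),crop(S,167,115,64,64,4),crop(S,338,188,64,88,4)[:256*2][:256]])
b2=np.hstack([crop(S,215,165,64,90,4)[:344],crop(S,167,115,64,90,4)[:344],crop(S,338,188,64,90,4)[:344]])
cv2.imwrite("pics/m1.png",np.vstack([a,b2]))
E
```

```text
(no output)
```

View pics/m1.png

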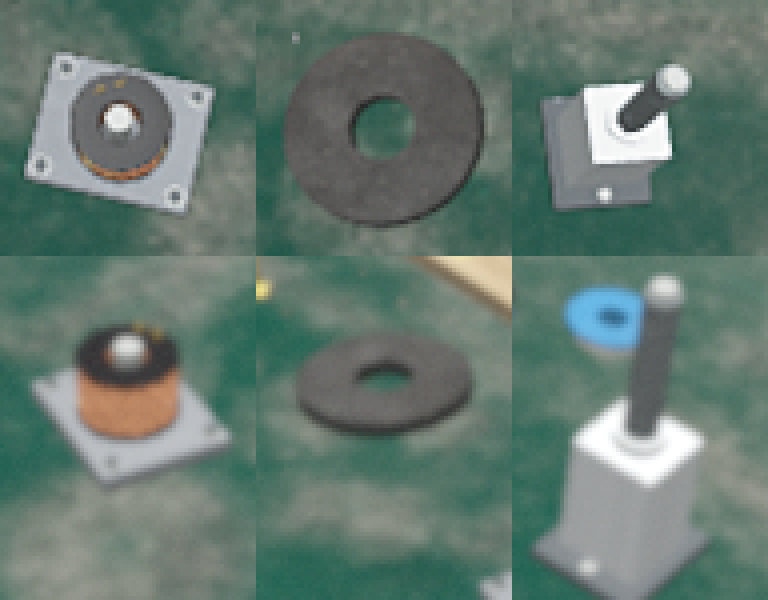

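The zooms are clear. The flange centre is near (239,202) in top and (247,190) in scene, the cap near (376,160) in top and (376,261) in scene. The plate's four bolts, the disc outline and the white collar and block top can all be separated. I'll measure them with masks.

```bash
cat >> h.py <<'E'
def hsv(c): return cv2.cvtColor(c["frame"],cv2.COLOR_RGB2HSV)
def blob(m,uv,close=3):
    """contour of the blob of mask m nearest to/holding uv"""
    m=cv2.morphologyEx(m.astype(np.uint8),cv2.MORPH_CLOSE,np.ones((close,close)))
    cs,_=cv2.findContours(m,cv2.RETR_EXTERNAL,cv2.CHAIN_APPROX_NONE)
    cs=[c for c in cs if len(c)>=6]
    return max(cs,key=lambda k:cv2.pointPolygonTest(k,(float(uv[0]),float(uv[1])),True))
def cen(k):
    M=cv2.moments(cv2.convexHull(k)); return np.array([M["m10"],M["m01"]])/M["m00"]
def near(c,uv,r):
    y,x=np.mgrid[:384,:512]; return (x-uv[0])**2+(y-uv[1])**2<r*r
E
cat > meas.py <<'E'
import pickle
from h import *
S,T=pickle.load(open("c0.pkl","rb"))
hs=[hsv(S).astype(int),hsv(T).astype(int)]
# colours
for n,i,(x,y) in [("flangeT",1,(231,205)),("flangeS",0,(237,193)),("copperS",0,(246,204)),("plateT",1,(220,210)),("plateS",0,(236,212)),("greenS",0,(220,220)),("greenT",1,(267,230)),("discT",1,(105,180)),("discS",0,(180,147)),("capT",1,(376,160)),("capS",0,(376,198)),("gripS",0,(373,215)),("stain",1,(265,180)),("postT",1,(238,201)),("postS",0,(247,188))]: print(n,hs[i][y,x])
E
python3 meas.py
```

```text
flangeT [110   7 107]
flangeS [173  16  62]
copperS [ 12 125 181]
plateT [ 94   9 198]
plateS [107   9 191]
greenS [ 82 139 103]
greenT [ 69  30 120]
discT [30  6 90]
discS [ 15  10 104]
capT [ 70   3 231]
capS [ 70   4 173]
gripS [95 16 93]
stain [ 69  30 111]
postT [ 60   2 227]
postS [ 45   2 216]
```

```bash
cat > meas.py <<'E'
import pickle
from h import *
S,T=pickle.load(open("c0.pkl","rb"))
HS,HT=[hsv(c).astype(int) for c in(S,T)]
sat=lambda h,s:h[...,1]<s
# coil silhouette (copper + black)
cm=lambda h,c,uv:(((h[...,1]>60)&(h[...,0]<22))|(sat(h,25)&(h[...,2]<135)))&near(c,uv,19)
kS=blob(cm(HS,S,(247,197)),(247,197));kT=blob(cm(HT,T,(239,202)),(239,202))
print("coil mid",tri(S,cen(kS),T,cen(kT)),cv2.boundingRect(kS),cv2.boundingRect(kT))
# top flange: black only
fm=lambda h,c,uv:(sat(h,40)&(h[...,2]<135))&near(c,uv,19)
kT=blob(fm(HT,T,(239,201)),(239,201),7);kS=blob(fm(HS,S,(247,190)),(247,190),7)
print("flange",tri(S,cen(kS),T,cen(kT)),cen(kT),cv2.fitEllipse(cv2.convexHull(kT)),cen(kS))
e=onz(T,cen(kT),.052);print(" onz .052 T",e,"S",onz(S,cen(kS),.052))
# post top
pm=lambda h,c,uv:(sat(h,25)&(h[...,2]>160))&near(c,uv,7)
kT=blob(pm(HT,T,(238,200)),(238,200),1);kS=blob(pm(HS,S,(247,187)),(247,187),1)
print("post",tri(S,cen(kS),T,cen(kT)),cen(kT),cen(kS),onz(T,cen(kT),.057),onz(S,cen(kS),.057))
# plate
k=blob(sat(HT,25)&(HT[...,2]>150)&near(T,(239,203),36),(239,203),5)
P=np.array([onz(T,p[0],.012)[:2] for p in k]);r=cv2.minAreaRect((P*1000).astype(np.float32));print("plateT",r)
k=blob(sat(HS,25)&(HS[...,2]>150)&near(S,(247,205),36),(247,205),5)
P=np.array([onz(S,p[0],.012)[:2] for p in k]);r=cv2.minAreaRect((P*1000).astype(np.float32));print("plateS",r)
# disc
dm=lambda h,c,uv:(sat(h,28)&(h[...,2]<125))&near(c,uv,30)
kS=blob(dm(HS,S,(199,147)),(199,147));kT=blob(dm(HT,T,(123,179)),(123,179))
print("disc mid",tri(S,cen(kS),T,cen(kT)),onz(T,cen(kT),.0075),onz(S,cen(kS),.0075))
for c,k in((S,kS),(T,kT)):
    P=np.array([onz(c,p[0],.0075)[:2] for p in cv2.convexHull(k)]);print("  circle",cv2.minEnclosingCircle((P*1000).astype(np.float32)))
# gauge cap
gm=lambda h,c,uv:(sat(h,25)&(h[...,2]>140))&near(c,uv,6)
kT=blob(gm(HT,T,(376,160)),(376,160),1);kS=blob(gm(HS,S,(376,197)),(376,197),1)
print("cap",tri(S,cen(kS),T,cen(kT)),cen(kT),cen(kS),cv2.boundingRect(kT),cv2.boundingRect(kS))
# block top
wm=lambda h,c,uv,v:(sat(h,25)&(h[...,2]>v))&near(c,uv,22)
kT=blob(wm(HT,T,(365,172),225),(360,176),5);kS=blob(wm(HS,S,(370,234),225),(370,240),7)
for c,k in((S,kS),(T,kT)):
    P=np.array([onz(c,p[0],.075)[:2] for p in k]);print("block",cv2.minAreaRect((P*1000).astype(np.float32)),cv2.boundingRect(k))
E
python3 meas.py
```

```text
coil mid (array([0.5069, 0.0024, 0.0313]), np.float64(0.0014223438854182207)) (233, 183, 28, 27) (227, 189, 25, 28)
flange (array([0.5058, 0.0024, 0.0631]), np.float64(0.005526399336970294)) [238.1673 200.9474] ((238.04515075683594, 201.15647888183594), (24.93855857849121, 36.23957824707031), 173.67791748046875) [246.6382 184.7522]
 onz .052 T [0.5054 0.0039 0.052 ] S [0.5179 0.0136 0.052 ]
post (array([0.5074, 0.0026, 0.0561]), np.float64(0.002433021921815689)) [238.4545 200.2727] [246.5    187.1594] [0.5061 0.0032 0.057 ] [0.5077 0.0012 0.057 ]
plateT ((507.0664978027344, 3.643646240234375), (98.1052474975586, 78.50373077392578), 76.9670181274414)
plateS ((505.62860107421875, -8.351089477539062), (120.51863861083984, 80.26649475097656), 76.9619140625)
disc mid (array([0.5635, 0.2825, 0.0087]), np.float64(0.004058966652789206)) [0.5619 0.2838 0.0075] [0.5664 0.2834 0.0075]
  circle ((572.1199951171875, 289.2379455566406), 75.66260528564453)
  circle ((561.6156616210938, 281.1289367675781), 68.69950866699219)
cap (array([ 0.5769, -0.2858,  0.1637]), np.float64(0.0024081761239945886)) [375.9427 159.5341] [375.619  196.3367] (372, 156, 9, 8) (371, 193, 10, 8)
block ((577.2178344726562, -286.8589172363281), (42.81894302368164, 43.08992004394531), 5.3182501792907715) (355, 226, 30, 19)
block ((575.7982788085938, -285.0931091308594), (44.578330993652344, 44.29821014404297), 4.917815208435059) (354, 161, 22, 20)
```

The checks agree: coil mid-height 31 mm (expected 32), post top 56 (57), cap about 164 (165 for its visible centre), plate 98×78.5 mm, block 44 mm square. The disc mask has a tail, so I'll clean that up. After that I'll work out the tool-axis shifts.

```bash
cat > go.py <<'E'
import sys
from cell import manip
from h import *
from scipy.spatial.transform import Rotation as Ro
o=manip.get_obs();R=Ro.from_quat(o["orientation"])
print("t",o["clock"],"pos",o["position"],"x,y axes",R.as_matrix()[:2,:2].round(3).tolist(),"z",R.as_matrix()[:,2],"F",o["ft_force"],"gap",round(o["finger_gap"],4))
a=list(map(float,sys.argv[1:4]))
if a: print("tool shift",R.inv().apply(np.array(a)-o["position"]),np.linalg.norm(np.array(a)-o["position"]))
E
python3 go.py .507 .0025 .13
python3 - <<'E'
import pickle
from h import *
S,T=pickle.load(open("c0.pkl","rb"))
cs=[]
for c,uv in((S,(199,147)),(T,(123,179))):
    h=hsv(c).astype(int);m=((h[...,1]<24)&(h[...,2]<122)&near(c,uv,28)).astype(np.uint8)
    m=cv2.morphologyEx(cv2.morphologyEx(m,cv2.MORPH_CLOSE,np.ones((3,3))),cv2.MORPH_OPEN,cv2.getStructuringElement(2,(7,7)))
    k=blob(m,uv,1);cs.append(cen(k));P=np.array([onz(c,p[0],.0075)[:2] for p in cv2.convexHull(k)])*1000
    print(cs[-1],onz(c,cs[-1],.0075),cv2.fitEllipse(P.astype(np.float32)),cv2.minEnclosingCircle(P.astype(np.float32)))
    # hole
    g=((h[...,1]>28)&near(c,uv,11)).astype(np.uint8);k=blob(g,uv,1);print(" hole",cen(k),onz(c,cen(k),.0075),cv2.boundingRect(k))
print(tri(S,cs[0],T,cs[1]))
E
```

```text
t 0.2 pos [0.1575 0.5788 0.2558] x,y axes [[-0.965, 0.263], [0.263, 0.965]] z [-0.0004 -0.0007 -1.    ] F [-0.163   0.2211  0.3187] gap 0.0853
tool shift [-0.4886 -0.4641  0.1261] 0.6855775847288783
[198.7563 146.8097] [0.5659 0.2832 0.0075] ((566.6735229492188, 284.220458984375), (121.51024627685547, 139.21507263183594), 142.15713500976562) ((570.6087036132812, 284.37481689453125), 69.57123565673828)
 hole [198.9588 145.5773] [0.57   0.2882 0.0075] (193, 143, 13, 6)
[122.6345 179.2647] [0.5646 0.2869 0.0075] ((564.9945678710938, 286.4714050292969), (121.55377197265625, 123.22622680664062), 110.28052520751953) ((563.8628540039062, 285.9864807128906), 62.928199768066406)
 hole [122.4705 178.5867] [0.5663 0.2874 0.0075] (115, 171, 16, 16)
(array([0.5664, 0.2868, 0.0054]), np.float64(0.002926517350237555))
```

The rows are not in the units I measure in: shifts go in shares of 0.5 m and turns go in shares of 2 pi rad. I convert before sending: -0.163 m is -0.326, -0.13 m is -0.26.

>>> {"api": "shift_gripper", "payload": {"deltas": [{"dx":-0.0652, "dy":-0.062, "dz":0.008, "finger_gap":0.085}, {"dx":-0.13, "dy":-0.124, "dz":0.016, "finger_gap":0.085}, {"dx":-0.196, "dy":-0.186, "dz":0.024, "finger_gap":0.085}, {"dx":-0.26, "dy":-0.248, "dz":0.032, "finger_gap":0.085}, {"dx":-0.326, "dy":-0.31, "dz":0.04, "finger_gap":0.085}]}}

```text
clock: 0.7
position: [0.2746, 0.3851, 0.236]
orientation: [0.132, 0.991, 0.0, 0.0]
ft_force: [0.7, 0.8, 0.6]
finger_gap: 0.0848
gripper_force: 0.0
```

>>> {"api": "shift_gripper", "payload": {"deltas": [{"dx":-0.0652, "dy":-0.062, "dz":0.008, "finger_gap":0.085}, {"dx":-0.13, "dy":-0.124, "dz":0.016, "finger_gap":0.085}, {"dx":-0.196, "dy":-0.186, "dz":0.024, "finger_gap":0.085}, {"dx":-0.26, "dy":-0.248, "dz":0.032, "finger_gap":0.085}, {"dx":-0.326, "dy":-0.31, "dz":0.04, "finger_gap":0.085}]}}

```text
clock: 1.2
position: [0.3913, 0.1925, 0.2162]
orientation: [0.132, 0.991, 0.0, 0.0]
ft_force: [0.2, 0.9, 0.1]
finger_gap: 0.0849
gripper_force: 0.0
```

>>> {"api": "shift_gripper", "payload": {"deltas": [{"dx":-0.0652, "dy":-0.062, "dz":0.008, "finger_gap":0.085}, {"dx":-0.13, "dy":-0.124, "dz":0.016, "finger_gap":0.085}, {"dx":-0.196, "dy":-0.186, "dz":0.024, "finger_gap":0.085}, {"dx":-0.26, "dy":-0.248, "dz":0.032, "finger_gap":0.085}, {"dx":-0.326, "dy":-0.31, "dz":0.04, "finger_gap":0.085}]}}

```text
clock: 1.7
position: [0.5079, -0.0, 0.1961]
orientation: [0.133, 0.991, 0.0, 0.0]
ft_force: [0.5, 0.1, 0.1]
finger_gap: 0.085
gripper_force: 0.0
```

>>> {"api": "shift_gripper", "payload": {"deltas": [{"finger_gap":0.085}, {"finger_gap":0.085}, {"finger_gap":0.085}]}}

```text
clock: 2.0
position: [0.5069, 0.0024, 0.1963]
orientation: [0.132, 0.991, 0.0, -0.0]
ft_force: [0.4, 0.4, -0.4]
finger_gap: 0.0848
gripper_force: 0.0
```

```bash
python3 go.py .507 .0025 .1
```

```text
t 2.0 pos [0.5069 0.0024 0.1963] x,y axes [[-0.965, 0.262], [0.262, 0.965]] z [-0.0003  0.0004 -1.    ] F [ 0.3985  0.3891 -0.4381] gap 0.0848
tool shift [-0.0001  0.      0.0963] 0.09633218448626273
```

In the tool's units: 0.153 m is 0.306, 0.135 m is 0.27.

>>> {"api": "shift_gripper", "payload": {"deltas": [{"dz":0.07, "finger_gap":0.085}, {"dz":0.14, "finger_gap":0.085}, {"dz":0.21, "finger_gap":0.085}, {"dz":0.27, "finger_gap":0.085}, {"dz":0.306, "finger_gap":0.085}]}}

```text
clock: 2.5
position: [0.5057, 0.0035, 0.0411]
orientation: [0.132, 0.991, 0.0, -0.001]
ft_force: [0.5, -0.0, -0.2]
finger_gap: 0.0853
gripper_force: 0.0
```

>>> {"api": "shift_gripper", "payload": {"deltas": [{"finger_gap":0.085}, {"finger_gap":0.07}, {"finger_gap":0.04}, {"finger_gap":0.04}, {"finger_gap":0.04}]}}

```text
clock: 3.0
position: [0.5083, 0.002, 0.0459]
orientation: [0.132, 0.991, 0.0, 0.001]
ft_force: [-5.6, 2.2, 9.8]
finger_gap: 0.0569
gripper_force: 61.4
```

>>> {"api": "shift_gripper", "payload": {"deltas": [{"finger_gap":0.04}, {"finger_gap":0.04}, {"finger_gap":0.04}, {"finger_gap":0.04}, {"finger_gap":0.04}]}}

```text
clock: 3.5
position: [0.5083, 0.0019, 0.0459]
orientation: [0.132, 0.991, 0.0, 0.001]
ft_force: [-6.0, 0.9, 10.7]
finger_gap: 0.0569
gripper_force: 61.4
```

```bash
python3 go.py .507 .0025 .1
```

```text
t 3.5 pos [0.5083 0.0019 0.0459] x,y axes [[-0.965, 0.262], [0.262, 0.965]] z [ 0.0025 -0.0003 -1.    ] F [-6.0467  0.8785 10.6508] gap 0.0569
tool shift [ 0.0013  0.0002 -0.0541] 0.05407910966522357
```

Gripped at 57 mm. The closing swing has pressed the coil down with about 10 N, and a short lift should release that.

In the tool's units: -0.01 m is -0.02, -0.008 m is -0.016.

>>> {"api": "shift_gripper", "payload": {"deltas": [{"dz":-0.004, "finger_gap":0.04}, {"dz":-0.008, "finger_gap":0.04}, {"dz":-0.012, "finger_gap":0.04}, {"dz":-0.016, "finger_gap":0.04}, {"dz":-0.02, "finger_gap":0.04}]}}

```text
clock: 4.0
position: [0.5073, 0.0018, 0.0535]
orientation: [0.133, 0.991, 0.0, -0.0]
ft_force: [0.6, 0.0, -1.7]
finger_gap: 0.0565
gripper_force: 64.0
```

>>> {"api": "shift_gripper", "payload": {"deltas": [{"finger_gap":0.04}, {"finger_gap":0.04}]}}

```text
clock: 4.2
position: [0.5073, 0.0018, 0.0533]
orientation: [0.133, 0.991, 0.0, 0.0]
ft_force: [0.5, -0.4, -2.2]
finger_gap: 0.057
gripper_force: 64.0
```

```bash
python3 - <<'E'
from cell import manip
from h import *
S=manip.capture("scene");T=manip.capture("top")
cv2.imwrite("pics/m2.png",np.hstack([crop(T,200,150,80,100,5)[:500],crop(S,210,120,80,100,5)]))
E
python3 go.py .507 .0025 .1
```

```text
t 4.3 pos [0.5072 0.0019 0.0531] x,y axes [[-0.965, 0.263], [0.263, 0.965]] z [-0.0002  0.0002 -1.    ] F [-0.0024 -0.5742 -2.4908] gap 0.0571
tool shift [ 0.0004  0.0006 -0.0469] 0.04687013978663843
```

View pics/m2.png

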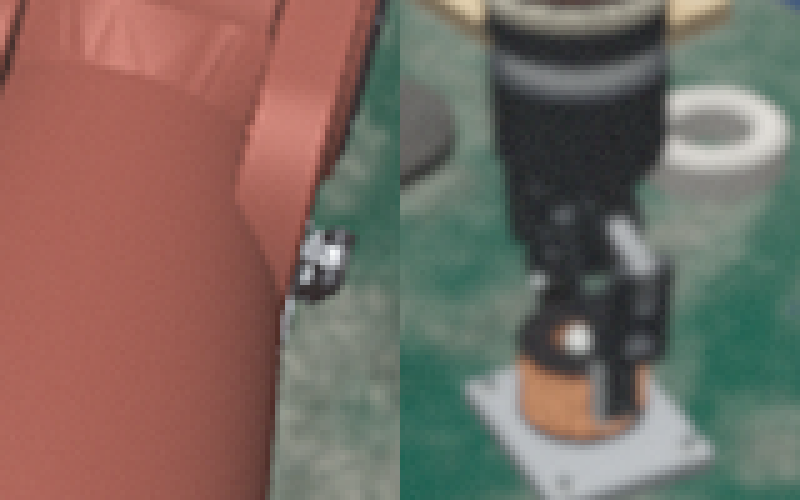

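The scene crop shows the finger holding the coil just above the plate, with the post top visible in the bore at about (325,187) in the picture. The force reads about −2 N, which matches the coil's weight. I'll lift straight up.

In the tool's units: -0.072 m is -0.144, -0.06 m is -0.12.

>>> {"api": "shift_gripper", "payload": {"deltas": [{"dz":-0.03, "finger_gap":0.04}, {"dz":-0.06, "finger_gap":0.04}, {"dz":-0.09, "finger_gap":0.04}, {"dz":-0.12, "finger_gap":0.04}, {"dz":-0.144, "finger_gap":0.04}]}}

```text
clock: 4.8
position: [0.5079, 0.0017, 0.1275]
orientation: [0.132, 0.991, -0.0, 0.001]
ft_force: [-0.7, 0.3, -2.9]
finger_gap: 0.0566
gripper_force: 64.2
```

>>> {"api": "shift_gripper", "payload": {"deltas": [{"finger_gap":0.04}, {"finger_gap":0.04}]}}

```text
clock: 5.0
position: [0.5074, 0.0018, 0.1254]
orientation: [0.133, 0.991, 0.0, 0.0]
ft_force: [-0.2, -0.4, -2.9]
finger_gap: 0.0568
gripper_force: 64.2
```

```bash
python3 - <<'E'
from cell import manip
from h import *
import pickle
S=manip.capture("scene");T=manip.capture("top");pickle.dump((S,T),open("c1.pkl","wb"))
cv2.imwrite("pics/m3.png",crop(S,205,105,90,130,4))
E
python3 go.py .5655 .286 .125
```

```text
t 5.1 pos [0.5069 0.002  0.1245] x,y axes [[-0.965, 0.263], [0.263, 0.965]] z [-0.0011  0.0004 -1.    ] F [-0.9813 -0.3124 -1.8153] gap 0.0571
tool shift [ 0.018   0.2895 -0.0004] 0.2900260981004591
```

View pics/m3.png

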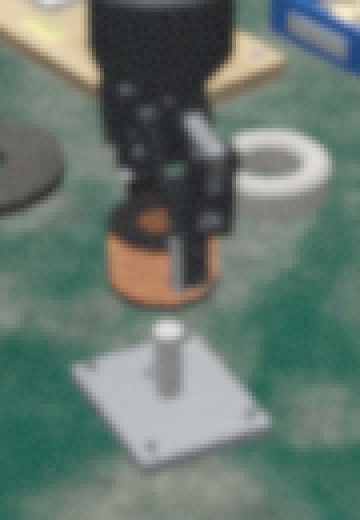

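The coil is clear of the post, level, and about 90 mm up. The spot shows faintly at (150,372) in the crop, to the left of the post. Now over to the disc.

In the tool's units: 0.15 m is 0.3, 0.115 m is 0.23.

>>> {"api": "shift_gripper", "payload": {"deltas": [{"dx":0.002, "dy":0.03, "finger_gap":0.04}, {"dx":0.006, "dy":0.09, "finger_gap":0.04}, {"dx":0.01, "dy":0.16, "finger_gap":0.04}, {"dx":0.014, "dy":0.23, "finger_gap":0.04}, {"dx":0.018, "dy":0.3, "finger_gap":0.04}]}}

```text
clock: 5.6
position: [0.5376, 0.1503, 0.1243]
orientation: [0.133, 0.991, -0.0, -0.001]
ft_force: [0.9, -0.0, -2.0]
finger_gap: 0.0569
gripper_force: 64.3
```

>>> {"api": "shift_gripper", "payload": {"deltas": [{"dx":0.004, "dy":0.07, "finger_gap":0.04}, {"dx":0.008, "dy":0.14, "finger_gap":0.04}, {"dx":0.012, "dy":0.2, "finger_gap":0.04}, {"dx":0.016, "dy":0.25, "finger_gap":0.04}, {"dx":0.018, "dy":0.279, "finger_gap":0.04}]}}

```text
clock: 6.1
position: [0.5653, 0.2877, 0.1239]
orientation: [0.132, 0.991, -0.0, -0.001]
ft_force: [0.5, 0.1, -3.0]
finger_gap: 0.0569
gripper_force: 64.3
```

>>> {"api": "shift_gripper", "payload": {"deltas": [{"dz":0.03, "finger_gap":0.04}, {"dz":0.06, "finger_gap":0.04}, {"dz":0.09, "finger_gap":0.04}, {"dz":0.11, "finger_gap":0.04}, {"dz":0.12, "finger_gap":0.04}]}}

```text
clock: 6.6
position: [0.565, 0.285, 0.0632]
orientation: [0.133, 0.991, -0.0, -0.001]
ft_force: [0.4, 0.0, -1.4]
finger_gap: 0.0567
gripper_force: 64.3
```

>>> {"api": "shift_gripper", "payload": {"deltas": [{"finger_gap":0.04}, {"finger_gap":0.04}, {"finger_gap":0.04}]}}

```text
clock: 6.9
position: [0.5666, 0.286, 0.0662]
orientation: [0.133, 0.991, 0.0, 0.001]
ft_force: [0.4, -0.1, -2.0]
finger_gap: 0.057
gripper_force: 64.3
```

```bash
python3 - <<'E'
from cell import manip
from h import *
S=manip.capture("scene");T=manip.capture("top")
cv2.imwrite("pics/m4.png",np.hstack([crop(T,83,139,80,80,5),crop(S,160,90,80,80,5)]))
E
python3 go.py .5655 .286 .0489
```

```text
t 7.0 pos [0.5664 0.286  0.0661] x,y axes [[-0.965, 0.263], [0.263, 0.965]] z [ 0.0012  0.0004 -1.    ] F [ 0.8392 -0.438  -0.9821] gap 0.0571
tool shift [ 0.0009 -0.0003  0.0172] 0.017209333693634116
```

View pics/m4.png

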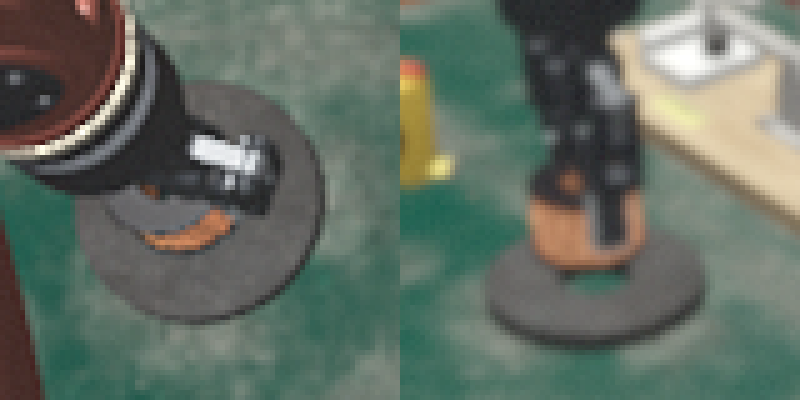

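The coil hangs centred over the disc in both crops: top about (190,205) against the disc's (203,200). I'll lower it until it touches.

In the tool's units: 0.014 m is 0.028, 0.013 m is 0.026.

>>> {"api": "shift_gripper", "payload": {"deltas": [{"dx":0.002, "dz":0.008, "finger_gap":0.04}, {"dx":0.002, "dz":0.016, "finger_gap":0.04}, {"dx":0.002, "dz":0.022, "finger_gap":0.04}, {"dx":0.002, "dz":0.026, "finger_gap":0.04}, {"dx":0.002, "dz":0.028, "finger_gap":0.04}]}}

```text
clock: 7.5
position: [0.5648, 0.2861, 0.0508]
orientation: [0.132, 0.991, -0.0, -0.0]
ft_force: [-0.1, 0.8, -1.7]
finger_gap: 0.0568
gripper_force: 64.3
```

>>> {"api": "shift_gripper", "payload": {"deltas": [{"dz":0.001, "finger_gap":0.04}, {"dz":0.002, "finger_gap":0.04}, {"dz":0.003, "finger_gap":0.04}, {"dz":0.003, "finger_gap":0.04}]}}

```text
clock: 7.9
position: [0.565, 0.2862, 0.0499]
orientation: [0.133, 0.991, 0.0, 0.0]
ft_force: [0.1, -0.3, -2.2]
finger_gap: 0.0569
gripper_force: 64.3
```

>>> {"api": "shift_gripper", "payload": {"deltas": [{"dz":0.001, "finger_gap":0.04}, {"dz":0.002, "finger_gap":0.04}, {"dz":0.002, "finger_gap":0.04}]}}

```text
clock: 8.2
position: [0.565, 0.2862, 0.0491]
orientation: [0.132, 0.991, 0.0, 0.0]
ft_force: [-1.6, 0.7, 2.3]
finger_gap: 0.0568
gripper_force: 64.4
```

Contact at TCP 0.049, exactly as predicted. Releasing and retreating upwards.

>>> {"api": "shift_gripper", "payload": {"deltas": [{"finger_gap":0.06}, {"finger_gap":0.07}, {"finger_gap":0.085}, {"finger_gap":0.085}, {"finger_gap":0.085}]}}

```text
clock: 8.7
position: [0.565, 0.2862, 0.0488]
orientation: [0.133, 0.991, 0.0, 0.0]
ft_force: [0.8, 0.7, -0.8]
finger_gap: 0.0848
gripper_force: 0.0
```

>>> {"api": "shift_gripper", "payload": {"deltas": [{"dz":-0.02, "finger_gap":0.085}, {"dz":-0.06, "finger_gap":0.085}, {"dz":-0.12, "finger_gap":0.085}, {"dz":-0.2, "finger_gap":0.085}, {"dz":-0.3, "finger_gap":0.085}]}}

```text
clock: 9.2
position: [0.5639, 0.2859, 0.1994]
orientation: [0.132, 0.991, -0.0, -0.001]
ft_force: [1.3, 0.1, -0.0]
finger_gap: 0.0849
gripper_force: 0.0
```

```bash
python3 go.py .577 -.286 .2
```

```text
t 9.2 pos [0.5639 0.2859 0.1994] x,y axes [[-0.965, 0.263], [0.263, 0.965]] z [-0.0023 -0.0006 -1.    ] F [ 1.2957  0.0688 -0.0211] gap 0.0849
tool shift [-0.1628 -0.5484 -0.0003] 0.5720179539634009
```

In the tool's units: -0.19 m is -0.38, -0.06 m is -0.12.

>>> {"api": "shift_gripper", "payload": {"deltas": [{"dx":-0.01, "dy":-0.036, "dz":-0.024, "finger_gap":0.085}, {"dx":-0.032, "dy":-0.11, "dz":-0.048, "finger_gap":0.085}, {"dx":-0.06, "dy":-0.2, "dz":-0.072, "finger_gap":0.085}, {"dx":-0.086, "dy":-0.292, "dz":-0.1, "finger_gap":0.085}, {"dx":-0.114, "dy":-0.38, "dz":-0.12, "finger_gap":0.085}]}}

```text
clock: 9.7
position: [0.5699, 0.086, 0.2605]
orientation: [0.132, 0.991, 0.0, 0.001]
ft_force: [0.4, -0.7, -0.8]
finger_gap: 0.085
gripper_force: 0.0
```

>>> {"api": "shift_gripper", "payload": {"deltas": [{"dx":-0.026, "dy":-0.09, "finger_gap":0.085}, {"dx":-0.052, "dy":-0.18, "finger_gap":0.085}, {"dx":-0.078, "dy":-0.27, "finger_gap":0.085}, {"dx":-0.104, "dy":-0.36, "finger_gap":0.085}, {"dx":-0.119, "dy":-0.4, "finger_gap":0.085}]}}

```text
clock: 10.2
position: [0.5744, -0.1246, 0.2593]
orientation: [0.134, 0.991, -0.0, 0.0]
ft_force: [0.6, 0.1, 0.3]
finger_gap: 0.0854
gripper_force: 0.0
```

>>> {"api": "shift_gripper", "payload": {"deltas": [{"dx":-0.024, "dy":-0.08, "finger_gap":0.085}, {"dx":-0.048, "dy":-0.16, "finger_gap":0.085}, {"dx":-0.072, "dy":-0.24, "finger_gap":0.085}, {"dx":-0.086, "dy":-0.29, "finger_gap":0.085}, {"dx":-0.0926, "dy":-0.316, "finger_gap":0.085}]}}

```text
clock: 10.7
position: [0.5776, -0.2878, 0.2589]
orientation: [0.134, 0.991, -0.0, 0.0]
ft_force: [1.1, 0.8, -0.4]
finger_gap: 0.085
gripper_force: 0.0
```

>>> {"api": "shift_gripper", "payload": {"deltas": [{"finger_gap":0.085}, {"finger_gap":0.085}, {"finger_gap":0.085}]}}

```text
clock: 11.0
position: [0.5784, -0.2839, 0.2592]
orientation: [0.132, 0.991, 0.0, 0.0]
ft_force: [0.2, 0.3, 0.6]
finger_gap: 0.085
gripper_force: 0.0
```

```bash
python3 - <<'E'
from cell import manip
from h import *
import pickle
S=manip.capture("scene");T=manip.capture("top");pickle.dump((S,T),open("c2.pkl","wb"))
a=np.hstack([crop(T,209,171,64,64,6),crop(T,91,147,64,64,6)])[:300];b=np.hstack([crop(S,215,165,64,64,6),crop(S,167,110,64,64,6)])[:300]
cv2.imwrite("pics/m5.png",np.vstack([a,b]))
E
python3 go.py .577 -.286 .131
```

```text
t 11.1 pos [ 0.5784 -0.284   0.2591] x,y axes [[-0.965, 0.261], [0.261, 0.965]] z [ 0.0002  0.0001 -1.    ] F [-0.3425  0.2709 -0.0084] gap 0.0849
tool shift [ 0.0009 -0.0023  0.1281] 0.12810007312611915
```

View pics/m5.png

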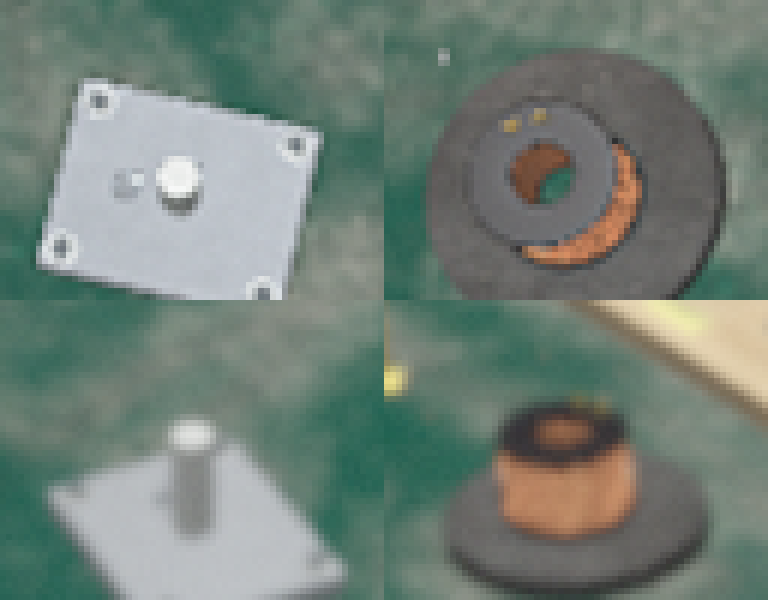

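The coil stands flat on the disc, roughly in the middle. The spot shows in the top view at (230,201.5) and in the scene view at (242.5,198), on the +y side of the post. Measuring all three.

```bash
cat > m2.py <<'E'
import pickle
from h import *
S,T=pickle.load(open("c2.pkl","rb"))
HS,HT=[hsv(c).astype(int) for c in(S,T)]
# spot: dark-weighted centroid in a small window
sp=[]
for c,h,(u,v),wx,wy,lim in((T,HT,(229.5,201.7),4,3,190),(S,HS,(242,198),2,3,175)):
    x0,x1,y0,y1=int(u-wx),int(u+wx)+1,int(v-wy),int(v+wy)+1
    w=h[y0:y1,x0:x1,2];print(w)
    W=np.clip(np.percentile(w,75)-w,0,None);y,x=np.mgrid[y0:y1,x0:x1];sp.append((W*x).sum()/W.sum()); sp.append((W*y).sum()/W.sum())
print(sp,"T",onz(T,sp[:2],.012),"S",onz(S,sp[2:],.012),tri(T,sp[:2],S,sp[2:]))
# bolts in T: dark spots
for u,v in((225.5,188),(258.3,195.3),(219,212),(253,220)):
    g=(HT[...,2]<150)&(HT[...,1]<40)&near(T,(u,v),3);y,x=np.nonzero(g);print("bolt",x.mean(),y.mean(),onz(T,(x.mean(),y.mean()),.016))
# plate rect
k=blob((HT[...,1]<25)&(HT[...,2]>150)&near(T,(239,203),36),(239,203),5)
P=np.array([onz(T,p[0],.012)[:2] for p in k]);print("plateT",cv2.minAreaRect((P*1000).astype(np.float32)))
# coil on disc: top flange + copper silhouette vs scene copper
def sil(c,h,uv,r):
    m=((h[...,1]>55)&(h[...,0]<22))&near(c,uv,r);return blob(m,uv,3)
k=sil(S,HS,(262-0-0,0),0) if 0 else None
g=np.float32
for c,uv,rad,z in((T,(122,179),28,0),):
    h=HT;m=((h[...,1]<24)&(h[...,2]<122)|((h[...,1]>55)&(h[...,0]<22)))&near(c,(123,179),28)
    m=cv2.morphologyEx(m.astype(np.uint8),cv2.MORPH_OPEN,cv2.getStructuringElement(2,(5,5)));k=blob(m,(123,179),3);print("disc T",onz(c,cen(k),.0075))
E
python3 m2.py; python3 - <<'E'
import sys;sys.path.insert(0,'.')
import pickle
from h import *
S,T=pickle.load(open("c2.pkl","rb"))
# flange ellipse edges via Canny near expected top-flange outline; project expected coil/disc circles for comparison
a=np.linspace(0,2*np.pi,200)
im=[]
for c,x,y in((T,91,147),(S,167,110)):
    b=crop(c,x,y,64,64,6)
    for cx,cy,z,r,col in((.565,.2862,.055,.030,(0,255,255)),(.565,.2862,.015,.030,(0,255,255)),(.5655,.286,.015,.06,(255,0,255)),(.5655,.286,0,.06,(255,0,255))):
        p=[(proj(c,(cx+r*np.cos(t),cy+r*np.sin(t),z))-(x,y)+.5)*6 for t in a]
        cv2.polylines(b,[np.int32(p)],True,col,1)
    im.append(b)
cv2.imwrite("pics/m6.png",np.hstack(im))
E
```

```text
[[199 199 200 201 203 201 203 203 200]
 [199 199 200 192 188 198 183 184 199]
 [199 200 198 170 177 197 225 222 198]
 [199 203 197 185 176 188 223 219 196]
 [201 203 192 172 174 175 171 187 201]
 [200 202 195 162 164 170 175 197 201]
 [200 200 202 191 185 186 194 200 199]]
[[192 189 182 167 145]
 [189 184 175 162 148]
 [183 174 165 156 144]
 [181 169 163 156 145]
 [186 178 173 162 147]
 [190 189 182 169 151]
 [193 192 186 172 153]]
[np.float64(229.34596695821185), np.float64(201.69679300291546), np.float64(243.19847328244273), np.float64(197.79580152671755)] T [0.5108 0.0256 0.012 ] S [0.5135 0.0222 0.012 ] (array([0.5128, 0.0246, 0.0104]), np.float64(0.00409228949719906))
bolt 225.33333333333334 187.33333333333334 [0.5451 0.0357 0.016 ]
bolt 258.0 194.5 [ 0.5283 -0.0432  0.016 ]
bolt 218.75 212.0 [0.4848 0.0503 0.016 ]
bolt 252.5 219.5 [ 0.4676 -0.0302  0.016 ]
plateT ((505.567138671875, -2.025421142578125), (111.31085968017578, 79.02310943603516), 77.28514099121094)
disc T [0.5648 0.2873 0.0075]
```

View pics/m6.png

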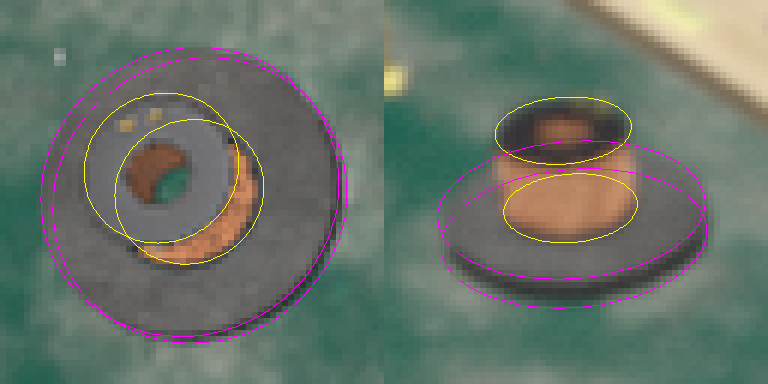

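The overlaid circles match in both views, so the coil is centred on the disc to about 2 mm. The spot works out at (0.512, 0.024): the direct triangulation agrees with post + 22 mm along 77–78°, and its height of 10 mm compares with 12 expected. Now I'll grasp the gauge.

In the tool's units: 0.12 m is 0.24, 0.095 m is 0.19.

>>> {"api": "shift_gripper", "payload": {"deltas": [{"dx":0.002, "dy":-0.004, "dz":0.02, "finger_gap":0.085}, {"dx":0.002, "dy":-0.004, "dz":0.07, "finger_gap":0.085}, {"dx":0.002, "dy":-0.004, "dz":0.13, "finger_gap":0.085}, {"dx":0.002, "dy":-0.004, "dz":0.19, "finger_gap":0.085}, {"dx":0.002, "dy":-0.004, "dz":0.24, "finger_gap":0.085}]}}

```text
clock: 11.6
position: [0.576, -0.2861, 0.1362]
orientation: [0.132, 0.991, 0.0, -0.001]
ft_force: [0.2, 0.3, 0.4]
finger_gap: 0.0851
gripper_force: 0.0
```

>>> {"api": "shift_gripper", "payload": {"deltas": [{"dz":0.012, "finger_gap":0.085}, {"dz":0.016, "finger_gap":0.085}, {"dz":0.016, "finger_gap":0.085}]}}

```text
clock: 11.9
position: [0.577, -0.2872, 0.1319]
orientation: [0.132, 0.991, -0.0, 0.001]
ft_force: [0.2, -0.1, 0.2]
finger_gap: 0.0851
gripper_force: 0.0
```

>>> {"api": "shift_gripper", "payload": {"deltas": [{"finger_gap":0.06}, {"finger_gap":0.04}, {"finger_gap":0.03}, {"finger_gap":0.02}, {"finger_gap":0.01}]}}

```text
clock: 12.4
position: [0.5768, -0.2871, 0.1311]
orientation: [0.133, 0.991, -0.0, 0.0]
ft_force: [0.6, -0.1, 1.2]
finger_gap: 0.0165
gripper_force: 58.3
```

>>> {"api": "shift_gripper", "payload": {"deltas": [{"finger_gap":0.01}, {"finger_gap":0.01}, {"finger_gap":0.01}, {"finger_gap":0.01}]}}

```text
clock: 12.8
position: [0.5768, -0.2871, 0.1311]
orientation: [0.132, 0.991, -0.0, 0.0]
ft_force: [0.0, 0.5, 3.4]
finger_gap: 0.0167
gripper_force: 58.4
```

>>> {"api": "shift_gripper", "payload": {"deltas": [{"dz":-0.01, "finger_gap":0.01}, {"dz":-0.03, "finger_gap":0.01}, {"dz":-0.06, "finger_gap":0.01}, {"dz":-0.096, "finger_gap":0.01}, {"dz":-0.132, "finger_gap":0.01}]}}

```text
clock: 13.3
position: [0.5767, -0.2871, 0.1987]
orientation: [0.133, 0.991, -0.0, 0.0]
ft_force: [-0.3, -0.0, -1.5]
finger_gap: 0.0166
gripper_force: 58.4
```

>>> {"api": "shift_gripper", "payload": {"deltas": [{"dz":-0.03, "finger_gap":0.01}, {"dz":-0.048, "finger_gap":0.01}, {"dz":-0.048, "finger_gap":0.01}, {"dz":-0.048, "finger_gap":0.01}]}}

```text
clock: 13.7
position: [0.5766, -0.287, 0.2203]
orientation: [0.133, 0.991, 0.0, -0.0]
ft_force: [-0.3, 0.0, -0.8]
finger_gap: 0.0163
gripper_force: 58.4
```

```bash
python3 go.py .512 .024 .221
python3 - <<'E'
from cell import manip
from h import *
S=manip.capture("scene");T=manip.capture("top")
o=manip.get_obs();p=o["position"];print(p)
for n,c in(("S",S),("T",T)):
    print(n,"tip",proj(c,p-[0,0,.118]),"collar",proj(c,p-[0,0,.053]))
u,v=proj(S,p-[0,0,.08]).astype(int)
cv2.imwrite("pics/m7.png",crop(S,u-40,v-50,80,110,5))
E
```

```text
t 13.7 pos [ 0.5766 -0.287   0.2203] x,y axes [[-0.965, 0.263], [0.263, 0.965]] z [-0.0004  0.0004 -1.    ] F [-0.2814  0.0027 -0.8243] gap 0.0163
tool shift [ 0.144   0.2831 -0.0005] 0.3176065783678784
[ 0.5763 -0.2868  0.2196]
S tip [370.6428 223.3159] collar [375.3778 195.6568]
T tip [368.3693 167.0141] collar [377.2231 159.0056]
```

View pics/m7.png

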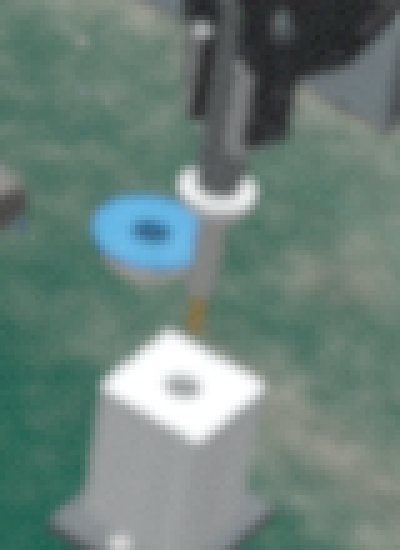

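The gauge is clear of the holder and hanging straight, with its brass tip at (196,335) in the crop. Moving over the spot, then part of the way down.

In the tool's units: 0.142 m is 0.284, 0.108 m is 0.216.

>>> {"api": "shift_gripper", "payload": {"deltas": [{"dx":0.014, "dy":0.028, "finger_gap":0.01}, {"dx":0.042, "dy":0.084, "finger_gap":0.01}, {"dx":0.076, "dy":0.148, "finger_gap":0.01}, {"dx":0.11, "dy":0.216, "finger_gap":0.01}, {"dx":0.144, "dy":0.284, "finger_gap":0.01}]}}

```text
clock: 14.3
position: [0.5436, -0.1297, 0.2198]
orientation: [0.133, 0.991, 0.0, -0.001]
ft_force: [1.2, 0.3, -1.3]
finger_gap: 0.0168
gripper_force: 58.5
```

>>> {"api": "shift_gripper", "payload": {"deltas": [{"dx":0.034, "dy":0.068, "finger_gap":0.01}, {"dx":0.068, "dy":0.134, "finger_gap":0.01}, {"dx":0.102, "dy":0.2, "finger_gap":0.01}, {"dx":0.13, "dy":0.256, "finger_gap":0.01}, {"dx":0.144, "dy":0.282, "finger_gap":0.01}]}}

```text
clock: 14.8
position: [0.5111, 0.0262, 0.2202]
orientation: [0.131, 0.991, 0.0, -0.001]
ft_force: [-0.1, 0.5, -1.5]
finger_gap: 0.0168
gripper_force: 58.5
```

>>> {"api": "shift_gripper", "payload": {"deltas": [{"dz":0.03, "finger_gap":0.01}, {"dz":0.07, "finger_gap":0.01}, {"dz":0.11, "finger_gap":0.01}, {"dz":0.13, "finger_gap":0.01}, {"dz":0.14, "finger_gap":0.01}]}}

```text
clock: 15.3
position: [0.5114, 0.0231, 0.1489]
orientation: [0.133, 0.991, 0.0, -0.001]
ft_force: [-0.6, 0.7, -1.0]
finger_gap: 0.0164
gripper_force: 58.6
```

>>> {"api": "shift_gripper", "payload": {"deltas": [{"finger_gap":0.01}, {"finger_gap":0.01}, {"finger_gap":0.01}, {"finger_gap":0.01}]}}

```text
clock: 15.7
position: [0.5125, 0.0237, 0.1516]
orientation: [0.133, 0.991, -0.0, 0.001]
ft_force: [-0.4, 0.0, -1.4]
finger_gap: 0.0163
gripper_force: 58.6
```

```bash
python3 - <<'E'
from cell import manip
from h import *
import pickle
S=manip.capture("scene");T=manip.capture("top");pickle.dump((S,T),open("c3.pkl","wb"))
o=manip.get_obs();p=o["position"]
for n,c in(("S",S),("T",T)):
    print(n,"tip",proj(c,p-[0,0,.118]),"collar",proj(c,p-[0,0,.053]))
cv2.imwrite("pics/m8.png",np.hstack([crop(S,212,160,66,80,6),crop(T,205,160,66,80,6)]))
E
python3 go.py .512 .024 .13
```

```text
S tip [242.0883 190.2996] collar [241.3097 166.679 ]
T tip [229.8294 199.4486] collar [229.0079 194.0337]
t 15.8 pos [0.5123 0.0238 0.1513] x,y axes [[-0.965, 0.263], [0.263, 0.965]] z [ 0.0007 -0.0001 -1.    ] F [-0.3986 -0.5987 -0.9669] gap 0.0161
tool shift [0.0003 0.0001 0.0213] 0.021268672538254763
```

View pics/m8.png

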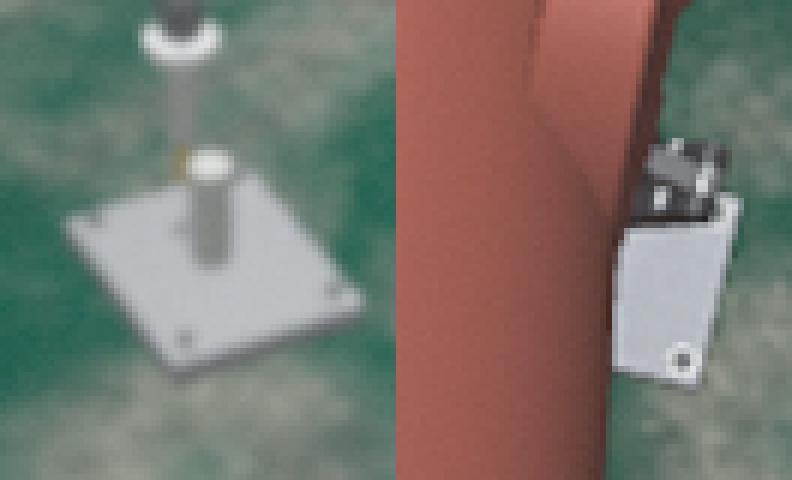

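The gauge tip is at scene (242,189.7), within half a pixel of its predicted place. The top view is blocked by the arm. I'll refine the spot with the centroid biases removed, from the post on one side and the white glint on the other.

```bash
python3 - <<'E'
import pickle
from h import *
S,T=pickle.load(open("c2.pkl","rb"))
s,t=(241.9,197.7),(230.0,202.0)
print("S",onz(S,s,.012),"T",onz(T,t,.012),tri(S,s,T,t))
print("proj .512,.024",proj(S,(.512,.024,.012)),proj(T,(.512,.024,.012)))
# camera bias check against the coil/post
print(proj(S,(.507,.0025,.057)),"seen 246.5 187.16",proj(T,(.507,.0025,.057)),"seen 238.45 200.27")
S3,_=pickle.load(open("c3.pkl","rb"))
h=hsv(S3).astype(int)
g=(h[...,1]>60)&(h[...,0]>10)&(h[...,0]<32)&near(S3,(242,188),6);y,x=np.nonzero(g);print(np.c_[x,y].tolist())
c=(h[...,1]<25)&(h[...,2]>215)&near(S3,(242,167),9);k=blob(c,(242,167),3);print("collar",cen(k),cv2.boundingRect(k))
E
```

```text
S [0.5115 0.0244 0.012 ] T [0.51  0.024 0.012] (array([0.5103, 0.0237, 0.0129]), np.float64(0.0010067836989686616))
proj .512,.024 [242.1886 197.6909] [230.0046 201.194 ]
[245.8647 187.0153] seen 246.5 187.16 [238.7727 199.897 ] seen 238.45 200.27
[[242, 185], [242, 186]]
collar [238.1667 167.1667] (237, 166, 4, 3)
```

Target spot is (0.5113, 0.0241), so I nudge 1 mm in tool x. Then I descend to first touch (TCP ≈ 0.130) and press about 8 mm.

The rows are not in the units I measure in: shifts go in shares of 0.5 m and turns go in shares of 2 pi rad. I convert before sending: 0.018 m is 0.036, 0.012 m is 0.024.

>>> {"api": "shift_gripper", "payload": {"deltas": [{"dx":0.002, "dz":0.012, "finger_gap":0.01}, {"dx":0.002, "dz":0.024, "finger_gap":0.01}, {"dx":0.002, "dz":0.032, "finger_gap":0.01}, {"dx":0.002, "dz":0.036, "finger_gap":0.01}, {"dx":0.002, "dz":0.036, "finger_gap":0.01}]}}

```text
clock: 16.3
position: [0.5108, 0.0242, 0.1323]
orientation: [0.132, 0.991, 0.0, -0.0]
ft_force: [0.2, -0.3, -0.9]
finger_gap: 0.0165
gripper_force: 58.6
```

>>> {"api": "shift_gripper", "payload": {"deltas": [{"dz":0.002, "finger_gap":0.01}, {"dz":0.004, "finger_gap":0.01}, {"dz":0.006, "finger_gap":0.01}, {"dz":0.006, "finger_gap":0.01}, {"dz":0.006, "finger_gap":0.01}]}}

```text
clock: 16.8
position: [0.5112, 0.0241, 0.13]
orientation: [0.133, 0.991, 0.0, 0.0]
ft_force: [0.7, -0.3, -0.7]
finger_gap: 0.0165
gripper_force: 58.6
```

>>> {"api": "shift_gripper", "payload": {"deltas": [{"dz":0.002, "finger_gap":0.01}, {"dz":0.004, "finger_gap":0.01}, {"dz":0.006, "finger_gap":0.01}, {"dz":0.006, "finger_gap":0.01}, {"dz":0.006, "finger_gap":0.01}]}}

```text
clock: 17.3
position: [0.5112, 0.0241, 0.1269]
orientation: [0.132, 0.991, 0.0, 0.0]
ft_force: [-0.6, -0.6, 0.4]
finger_gap: 0.0168
gripper_force: 58.7
```

```bash
python3 go.py .5113 .0241 .1222
```

```text
t 17.3 pos [0.5112 0.0241 0.1269] x,y axes [[-0.965, 0.263], [0.263, 0.965]] z [ 0.0003  0.0001 -1.    ] F [-0.6078 -0.5503  0.3637] gap 0.0168
tool shift [-0.0001 -0.      0.0047] 0.004688155669600579
```

In the tool's units: 0.0047 m is 0.0094, 0.004 m is 0.008.

>>> {"api": "shift_gripper", "payload": {"deltas": [{"dz":0.003, "finger_gap":0.01}, {"dz":0.006, "finger_gap":0.01}, {"dz":0.008, "finger_gap":0.01}, {"dz":0.0094, "finger_gap":0.01}, {"dz":0.0094, "finger_gap":0.01}]}}

```text
clock: 17.8
position: [0.5111, 0.0241, 0.1221]
orientation: [0.132, 0.991, 0.0, 0.0]
ft_force: [0.8, 0.1, 2.3]
finger_gap: 0.0167
gripper_force: 58.9
```

>>> {"api": "shift_gripper", "payload": {"deltas": [{"finger_gap":0.01}, {"finger_gap":0.01}, {"finger_gap":0.01}, {"finger_gap":0.01}]}}

```text
clock: 18.2
position: [0.5111, 0.0241, 0.1221]
orientation: [0.132, 0.991, 0.0, 0.0]
ft_force: [-0.6, 0.6, 2.3]
finger_gap: 0.0169
gripper_force: 58.9
```

```bash
python3 - <<'E'
from cell import manip
from h import *
F=[];Z=[]
for i in range(8):
    S=manip.capture("scene");o=manip.get_obs();F.append(o["ft_force"]);Z.append(o["position"])
print(np.mean(F,0),np.mean(Z,0),np.ptp(np.array(Z),0))
cv2.imwrite("pics/m9.png",np.hstack([crop(S,212,160,60,60,6),crop(S,160,100,70,60,6)]))
E
```

```text
[0.1696 0.2821 1.5976] [0.5111 0.0241 0.1221] [0. 0. 0.]
```

View pics/m9.png

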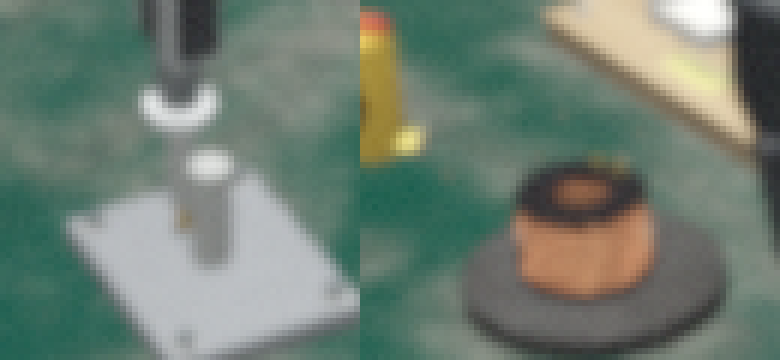

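The tip rests on the spot at (183,230) in the crop, where the spot was seen at (180,228). The coil is flat and centred on the disc. The press is about 2.9 N above the hanging weight, which is half way in, so I'm handing in.

```bash
python3 -c "
from cell import manip
print(manip.finish_job())"
```

```text
the job is handed in; nothing more can be done
None
```

The job is handed in at about 19 s of the 64 s allowed: the coil sits flat on the rubber disc, centred to about 2 mm, and the gauge is held upright on the marked spot, pressed with about 2.9 N (half way in); the hand-in printed no verdict.

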